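Clamp a ring box in the bench vise

TASK

Clamp the wooden ring box in the bench vise for engraving: run the slide along its track, under the hand-rest bridge, and push the box with it until the box sits square between the slide and the sprung end jaw and stays firmly squeezed once you let go. Squeeze gently, by feel, without driving the sprung jaw to its stop, and leave the other things on the bench where they are.

Things in the scene. Friction and masses are not known exactly. Their poses are not given: they have to be found in the camera images.
- vise: dark steel bench vise, screwed to the bench. Origin under the middle of its bed; y runs along the track, from the slide's end towards the sprung end jaw, z up. Bed 520 mm long (y, -250 to 270), 70 mm wide (x), top 30 mm above the bench; four flat feet stick out 20 mm beside it.
- slide (a joint): travel of the slide along the vise's +y, in m, 0 to 0.25; 0 when its front face is at y = -70 mm of the vise. Not sprung: it takes about 5 N to move (slightly more when fast, and 1 to 3 N more while it pushes the loose box) and stays where it is left, so a squeeze of up to about 5 N remains after letting go. At the start the whole slide is on the -y side of the bridge.
- slide_front (a point): upper edge of the slide's front face, mid-width, 72 mm above the bench; moves with the slide. Front plate 12 mm thick (y), 60 mm wide, 42 mm tall: it bears on the box
- grip_mid (a point): middle of the top of the slide's grip, 72 mm above the bench, 83 mm behind the front face: a black ribbed bar along the track, 24 mm wide (x), 154 mm long (y, to the front plate's middle; 148 mm are free), sides free from 42 to 72 mm above the bench; pinch it anywhere along its length
- bridge_top (a point): middle of the top, 94 mm above the bench, of the fixed aluminium hand-rest bridge across the bed: 24 mm long along the track, 118 mm wide, underside 82 mm above the bench, legs outside the bed. The slide and its grip pass under it, a gripper does not
- jaw (a joint): how far the sprung end jaw is pressed in along the vise's +y, in m: 0 free, at most 0.007; its spring gives 3 N per mm and pushes the box back towards the slide. The jaw is a steel plate across the +y end of the bed, 12 mm thick, 70 mm wide, 45 mm tall above the bed, before a fixed end block
- jaw_face (a point): upper edge of the sprung jaw's face, mid-width, 75 mm above the bench; when the jaw is free it lies at y = 225 mm of the vise
- ring_box: closed wooden ring box, one rigid piece, 80 mm long (its y), 60 mm wide (x), 42 mm tall, 0.1 to 0.25 kg; loose on the bed between slide and end jaw, a little askew and some 10 to 35 mm short of the jaw; origin under its centre
- pliers: bystander: round-nose pliers with wooden grips, 135 mm long, lying flat beside the vise; origin under the middle
- triblet: bystander: steel ring mandrel, a slim cone 170 mm long and 26 mm thick, lying beside the vise; origin under its middle
- polish_jar: bystander: small jar of 52 mm diameter, 55 mm tall, beside the vise; origin under its centre
- brush: bystander: bench brush lying on the bench
- hammer: bystander: hammer lying on the bench
There are look-alikes about, which are no part of the job. What is meant by the ring_box is not blue, and is the larger of those in its own colour.

How it is judged (in metres and radians):
At the end, for the whole second after the job is handed in: The box stands flat on the vise's bed, square to it within 3 degrees, touching both the slide and the sprung end jaw with no gap, and after letting go each still presses on it with more than 2 N; everything is at rest (contact force between slide and ring_box above 2 N and contact force between ring_box and jaw above 2 N and y of slide_front in the frame of jaw_face above -0.083 m and angle between the y axis of ring_box and the y axis of vise, either way round below 0.05 rad and angle between ring_box's own z axis and vertical below 0.05 rad and z of ring_box in the frame of vise below 0.034 m and linear speed of ring_box below 0.01 m/s).
It fails at once if the ring box is squeezed with more than 20 N (contact force between slide and ring_box above 20 N or contact force between ring_box and jaw above 20 N).
It fails at once if a bystander is shifted by more than 20 mm (distance of any of pliers, triblet, polish_jar, brush, hammer from where it was at the start of the episode above 0.02 m).
It also fails if it takes over 59 s, if anything falls off the work surface, if the arm or the gripper's body presses on something with over 40 N, if the wrist force passes 120 N, or if a joint passes its speed limit or range.

ROBOT

A 7-joint arm with a two-finger parallel gripper is mounted at the origin on the work surface. World frame = base frame: x ahead of the robot, y to its left, z up, the work surface at z = 0. Lengths are in mm, angles in rad, forces in N, time in s.
With the tool pointing down it reaches from about 400 to 875 mm from the base axis. Payload 6.5 kg.
Tool frame: the origin (TCP) lies at the very end of the fingers, on their centre line; the grasp point (between the pads) lies 19 mm behind it; z points along the fingers, y is the line along which they close (so a half turn about z gives the same grasp; the last joint's range is limited). The gripper opens to 85 mm and grips with 20 to 120 N. Pads are 22 mm wide; open, the fingers measure 114 mm over their backs; the gripper's body (76 mm by 85 mm) begins 54 mm behind the grasp point. The pads swing forward as they close: fully open they stand 13 mm farther back than shut.
Start: joints at [1.046, 0.536, -0.004, 1.538, 0.003, 1.067, -0.071], TCP at [287.862, -582.774, 231.29] pointing down, gripper open.
Joint ranges: [-2.7, 2.7], [-0.37, 2.16], [-1.27, 1.26], [0.24, 2.4], [-1.31, 4.45], [0.19, 1.91], [-2.76, 2.76]. Speed limits (rad/s): [2.39, 2.39, 3.14, 3.14, 3.14, 3.14, 3.14].

INTERFACE

Orientations are given as a unit quaternion [x, y, z, w].
In Python, from plant import sense, snapshot, get_calibration, close_job, spot_in, trace, tip_of gives the robot as it stands.
- The arm moves only by the tool drive_tool, never from a script. Its arguments are lists of equal length, an entry for each row: "slide": the shift along the tool's x, y, z in cm, a list of three; "rot": the turn, a rotation vector about the tool's x, y, z in degrees, a list of three; "grip": the opening in per cent of the stroke, from 0 (shut) to 100 (fully open). A call has 1 to 12 rows; each row shifts and turns the commanded pose from where the row before left it, along the tool's axes as they then stand; what a row does not reach is not made up. A row lasts 1/12 s, in which the tool goes at most 41.7 mm and 7.16 degrees, less where a joint would pass 70% of its speed; a pose out of reach is approached as far as the arm can. A call is refused whole if a number of a shift passes 4.17 or a number of a turn 7.16, either way. A call with a gripper value outside its range is refused whole. The fingers move at their own pace and stop on an object; the grip force is fixed at half the most. Time passes only in rows, so rows that do not move let the fingers close. It gives the time, the measured TCP pose, the force, the opening and the grip force at its end, in the units of the state.
- sense(): the state, without advancing time (a new reading comes with each control period).
- snapshot(name): name is "scene" or "top"; returns the picture (480x640x3 uint8, red, green, blue); there is no depth.
- get_calibration(name): a dict with "K" (3x3 intrinsics, pixels), "rvec" (rotation vector, rad) and "tvec" (3), from world to camera coordinates, as OpenCV has them. Camera axes: x right, y down, z forward; pixel columns grow to the right and rows downward; lengths in mm; the calibration is good to about 2 mm. A picture is of the moment at which its call begins. get_calibration takes no time and is no camera call.
- close_job(): hands the job in; it is judged then, once.
Trained networks look in the newest picture that a camera, given by its name, has taken for a name from the list of things; names that differ only in an ending like _2 or _b are one class to them, and where a whole thing is asked for, a point or a joint stands for the part that bears it (a point fixed in the world has none). Each returns a list of dicts, best first, with "score" (0 to 1); they miss things now and then, are a little off and sometimes report something else, mostly with a low value. They report only what shows in the picture. A call takes as long as a camera call. They do not tell look-alikes from the thing itself.
- spot_in(camera, name): "rect" ([left, top, right, bottom] in pixels, round what is visible of it).
- trace(camera, name): "pixels" (480x640 bool, what is visible of it) and "rect" ([left, top, right, bottom] in pixels, round what is visible of it).
- tip_of(camera, name): "uv" ([column, row] in pixels: a listed point, or the origin of a listed thing).
The state is a dict: "t": time; "joint_pos": joint angles; "qvel": joint speeds; "joint_efforts": joint torques, N m; "position": TCP position; "eef_rot": TCP orientation; "ft_force": force on the tool from outside, world axes, zero at the start; "wrist_torque": the same for the moment, N m; "finger_gap": finger opening in mm; "gripper_force": force on a finger pad.
Only numpy, scipy, OpenCV 4.12 (cv2) and the standard library are available. Lean on these libraries where they do the work, as an engineer would, in place of code of your own. Each camera call takes 0.05 s, during which the arm holds its last target. There are 200 camera calls.

## Working session

There is one attempt and no reset: what is moved stays moved. The work goes in short steps, Python scripts to look and compute and a tool call to move; the robot and the scene stay as the last step left them, time stands still between calls to the robot, and variables do not carry over. Pictures are saved under pics/ and viewed, at most 10 in all, crops included, and the job is handed in when it is done.

Besides the shell and the picture viewer there is one more tool, called after ">>>" in YAML: its name, and indented under it one key for each argument. drive_tool: Moves the arm, as the interface text tells. Its arguments: {"type":"object","properties":{"slide":{"type":"array","items":{"type":"array","items":{"type":"number"}}},"rot":{"type":"array","items":{"type":"array","items":{"type":"number"}}},"grip":{"type":"array","items":{"type":"number"}}},"required":["slide","rot","grip"]}

```bash
mkdir -p pics; cat > h.py <<'E'
import numpy as np,cv2
from plant import *
def cam(n):
    c=get_calibration(n);R=cv2.Rodrigues(np.array(c["rvec"],float))[0];return np.array(c["K"],float),R,np.array(c["tvec"],float).ravel()
def ray(n,uv,z):
    K,R,t=cam(n);d=R.T@np.linalg.inv(K)@np.array([uv[0],uv[1],1.]);o=-R.T@t
    return o+d*(z-o[2])/d[2]
def proj(n,p):
    K,R,t=cam(n);q=K@(R@np.array(p,float)+t);return q[:2]/q[2]
E
python3 - <<'E'
from h import *
for n in("scene","top"):
    cv2.imwrite(f"pics/{n}0.png",snapshot(n)[...,::-1])
    for k,z in(("slide_front",72),("grip_mid",72),("bridge_top",94),("jaw_face",75),("ring_box",30),("vise",0)):
        for d in tip_of(n,k)[:3]: print(n,k,np.round(d["uv"]),round(d["score"],2),np.round(ray(n,d["uv"],z)))
print(sense())
E
```

```text
scene slide_front [298. 269.] 0.7 [ 555. -101.   72.]
scene grip_mid [271. 294.] 0.85 [ 555. -200.   72.]
scene bridge_top [306. 255.] 0.87 [561. -76.  94.]
scene jaw_face [363. 214.] 0.71 [576. 178.  75.]
scene ring_box [348. 240.] 0.77 [566. 112.  30.]
scene ring_box [309. 231.] 0.71 [458. 106.  30.]
scene ring_box [421. 240.] 0.65 [727. 197.  30.]
scene vise [317. 282.] 0.69 [565. -40.   0.]
top slide_front [348. 233.] 0.81 [ 565. -106.   72.]
top slide_front [332. 233.] 0.23 [570. -63.  72.]
top grip_mid [378. 239.] 0.6 [ 546. -183.   72.]
top bridge_top [333. 233.] 0.92 [562. -65.  94.]
top jaw_face [238. 234.] 0.44 [580. 179.  75.]
top ring_box [215. 196.] 0.96 [701. 246.  30.]
top ring_box [267. 237.] 0.58 [579. 108.  30.]
top ring_box [252. 294.] 0.56 [428. 153.  30.]
top vise [320. 240.] 0.75 [566. -32.   0.]
{'t': 0.7, 'joint_pos': array([ 1.04580769,  0.53640889, -0.00439642,  1.53788978,  0.00258595,
        1.06728279, -0.0712228 ]), 'qvel': array([ 0.00131717,  0.00134855, -0.00074724, -0.00170404, -0.00019593,
        0.0004265 ,  0.00073147]), 'joint_efforts': array([ 5.50168097e-04, -5.83203399e+01,  1.04786463e+00, -2.59398276e+01,
        1.24034748e-02,  1.83486169e-03,  2.72045435e-05]), 'position': array([ 287.86422406, -582.78427135,  231.28814498]), 'eef_rot': array([ 9.73803861e-01,  2.27389624e-01, -6.21743647e-06,  1.07364956e-05]), 'ft_force': array([-0.00908168, -0.96540048, -0.51343821]), 'wrist_torque': array([-0.01426108, -0.01022083, -0.03096179]), 'gripper_force': 0.0, 'finger_gap': 85.22195615803902}
```

View pics.

View pics/scene0.png

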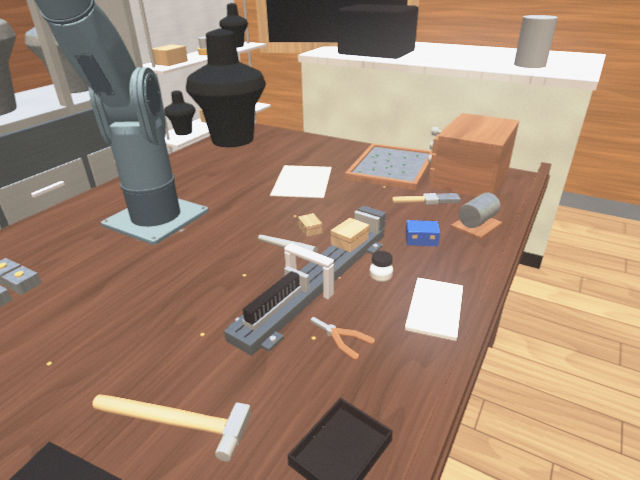

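View pics/top0.png

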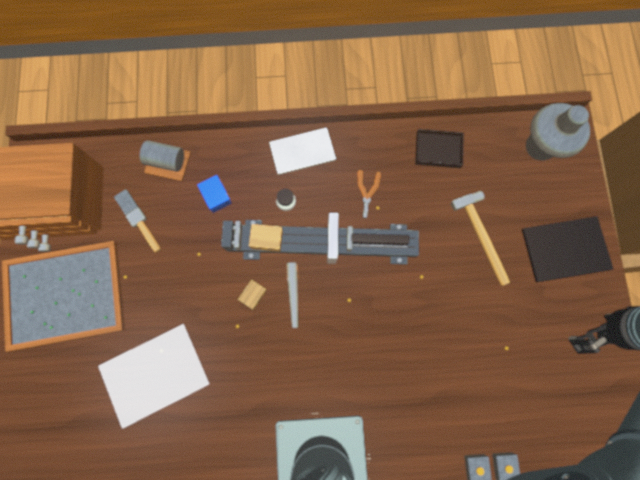

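```bash
python3 - <<'E'
from h import *
im=snapshot("top");snapshot("scene")
for n in("top","scene"):
  for k,z in(("vise",30),("grip_mid",72),("ring_box",72),("bridge_top",94)):
    for d in trace(n,k)[:3]:
        m=d["pixels"]
        if m.sum()<10: continue
        (c,s,a)=cv2.minAreaRect(np.argwhere(m)[:,::-1].astype(np.float32))
        b=cv2.boxPoints((c,s,a));w=np.array([ray(n,p,z)[:2] for p in b])
        print(n,k,round(d["score"],2),d["rect"],m.sum(),np.round(w).tolist(),"c",np.round(ray(n,c,z)[:2]))
for n in("top","scene"):
  for k in("grip_mid","slide_front"):
    for _ in range(2): print(n,k,[(np.round(d["uv"],1),round(d["score"],2),np.round(ray(n,d["uv"],72))) for d in tip_of(n,k)[:2]])
cv2.imwrite("pics/c1.png",cv2.resize(im[180:310,210:430],None,fx=3.6,fy=3.6,interpolation=3)[...,::-1])
E
```

```text
top vise 0.64 [221.0, 213.4, 419.5, 267.0] 5298 [[520.0, 232.0], [657.0, 227.0], [614.0, -307.0], [478.0, -290.0]] c [567. -35.]
top grip_mid 0.56 [345.3, 223.3, 411.8, 249.0] 854 [[585.0, -105.0], [574.0, -266.0], [511.0, -259.0], [521.0, -100.0]] c [ 548. -182.]
top ring_box 0.8 [238.7, 277.5, 267.2, 308.5] 444 [[414.0, 184.0], [462.0, 149.0], [433.0, 110.0], [385.0, 145.0]] c [423. 147.]
top ring_box 0.68 [253.6, 223.8, 285.2, 253.1] 789 [[543.0, 154.0], [610.0, 144.0], [594.0, 61.0], [527.0, 73.0]] c [568. 108.]
top ring_box 0.63 [200.0, 177.7, 232.3, 211.3] 747 [[726.0, 286.0], [751.0, 231.0], [666.0, 193.0], [642.0, 248.0]] c [696. 239.]
top bridge_top 0.59 [222.1, 210.0, 419.4, 261.0] 5106 [[634.0, 216.0], [602.0, -288.0], [473.0, -273.0], [504.0, 219.0]] c [552. -32.]
scene vise 0.85 [226.1, 204.0, 383.5, 357.6] 6799 [[459.0, -287.0], [431.0, 429.0], [662.0, 222.0], [611.0, -342.0]] c [547. -67.]
scene vise 0.17 [95.4, 397.5, 249.6, 461.2] 3184 [[500.0, -587.0], [415.0, -517.0], [654.0, -403.0], [710.0, -484.0]] c [ 574. -500.]
scene grip_mid 0.62 [240.2, 268.4, 310.9, 328.6]
[... 914 characters left out ...]
[379.1, 235.9]), 0.93, array([ 553., -186.,   72.])), (array([363.1, 200.2]), 0.65, array([ 652., -152.,   72.]))]
top slide_front [(array([346.9, 237.5]), 0.74, array([ 554., -102.,   72.]))]
top slide_front [(array([346.9, 237.5]), 0.74, array([ 554., -102.,   72.]))]
scene grip_mid [(array([271.6, 288.2]), 0.88, array([ 545., -183.,   72.])), (array([381.8, 270.5]), 0.54, array([714., -21.,  72.]))]
scene grip_mid [(array([271.6, 288.2]), 0.88, array([ 545., -183.,   72.])), (array([381.8, 270.5]), 0.54, array([714., -21.,  72.]))]
scene slide_front [(array([297.6, 271.4]), 0.97, array([ 560., -109.,   72.]))]
scene slide_front [(array([297.6, 271.4]), 0.97, array([ 560., -109.,   72.]))]
```

View pics/c1.png

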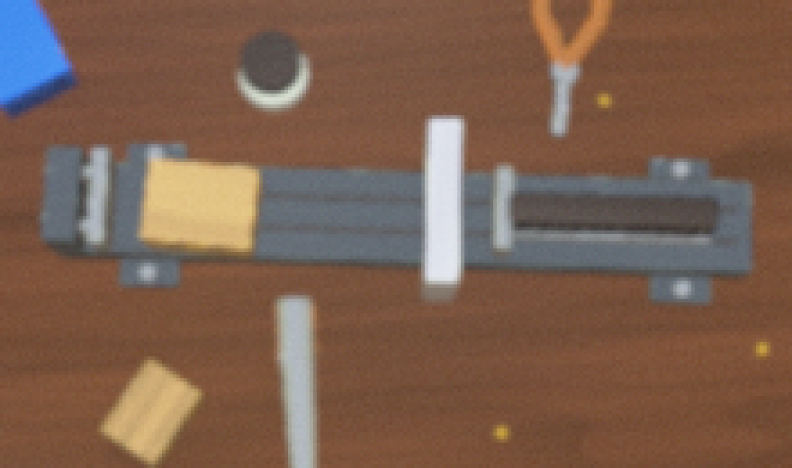

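```bash
python3 - <<'E'
from h import *
for k,c,z in(("front",(494,207),72),("gripL",(514,211),72),("gripR",(717,216),72),("bridge",(444,200),94),("brR",(462,200),94),("jaw",(108,195),75),("bedRtop",(751,183),30),("bedRbot",(751,272),30),("bedLtop",(45,165),30),("bedLbot",(50,250),30),("b1",(145,159),72),("b2",(260,168),72),("b3",(253,250),72),("b4",(140,240),72)):
    print(k,np.round(ray("top",(210+c[0]/3.6,180+c[1]/3.6),z)))
E
```

```text
front [ 554. -103.   72.]
gripL [ 550. -117.   72.]
gripR [ 537. -262.   72.]
bridge [557. -66.  94.]
brR [556. -79.  94.]
jaw [580. 174.  75.]
bedRtop [ 569. -299.   30.]
bedRbot [ 502. -292.   30.]
bedLtop [616. 228.  30.]
bedLbot [551. 225.  30.]
b1 [606. 147.  72.]
b2 [594.  64.  72.]
b3 [533.  72.  72.]
b4 [546. 153.  72.]
```

>>> drive_tool:
  slide:
    - [3.12,-1.58,0]
    - [3.12,-1.58,0]
    - [3.12,-1.58,0]
    - [3.12,-1.58,0]
    - [3.12,-1.58,0]
    - [3.12,-1.58,0]
    - [3.12,-1.58,0]
    - [3.12,-1.58,0]
    - [3.12,-1.58,0]
    - [3.12,-1.58,0]
    - [3.12,-1.58,0]
    - [3.12,-1.58,0]
  rot:
    - [0,0,0]
    - [0,0,0]
    - [0,0,0]
    - [0,0,0]
    - [0,0,0]
    - [0,0,0]
    - [0,0,0]
    - [0,0,0]
    - [0,0,0]
    - [0,0,0]
    - [0,0,0]
    - [0,0,0]
  grip: [100,100,100,100,100,100,100,100,100,100,100,100]

```text
t: 2.6
position: [540.5, -245.5, 231.5]
eef_rot: [0.974, 0.227, 0.0, 0.0]
ft_force: [0.6, -1.3, 0.1]
finger_gap: 85.6
gripper_force: 0.0
```

>>> drive_tool:
  slide:
    - [0,0,0.9]
    - [0,0,0.9]
    - [0,0,0.9]
    - [0,0,0.9]
    - [0,0,0.9]
    - [0,0,0.9]
    - [0,0,0.9]
    - [0,0,0.9]
    - [0,0,0.9]
    - [0,0,0]
    - [0,0,0]
  rot:
    - [0,0,-6.5]
    - [0,0,-6.5]
    - [0,0,-6.5]
    - [0,0,-6.5]
    - [0,0,-6.5]
    - [0,0,-6.5]
    - [0,0,-6.5]
    - [0,0,-6.5]
    - [0,0,-6.5]
    - [0,0,0]
    - [0,0,0]
  grip: [100,100,100,100,100,100,100,100,100,100,100]

```text
t: 3.52
position: [539.3, -247.0, 150.1]
eef_rot: [0.74, 0.673, -0.0, -0.0]
ft_force: [-0.4, -0.5, -0.1]
finger_gap: 85.1
gripper_force: 0.0
```

```bash
python3 - <<'E'
from h import *
from scipy.spatial.transform import Rotation as Ro
s=sense();print(s["t"],s["position"],Ro.from_quat(s["eef_rot"]).as_matrix().round(3).tolist(),s["ft_force"],s["joint_pos"].round(2))
a=snapshot("top")[180:310,250:430];b=snapshot("scene")[200:360,200:400]
cv2.imwrite("pics/c2.png",np.vstack([cv2.resize(a,(540,280)),cv2.resize(b,(540,320))])[:600,:,::-1])
E
```

```text
3.5167 [ 539.25594848 -247.01133085  150.05016102] [[0.094, 0.996, -0.001], [0.996, -0.094, 0.001], [0.001, -0.001, -1.0]] [-0.36982216 -0.49430343 -0.12412396] [ 0.6   0.56 -0.33  1.74  0.23  0.87  0.07]
```

View pics/c2.png

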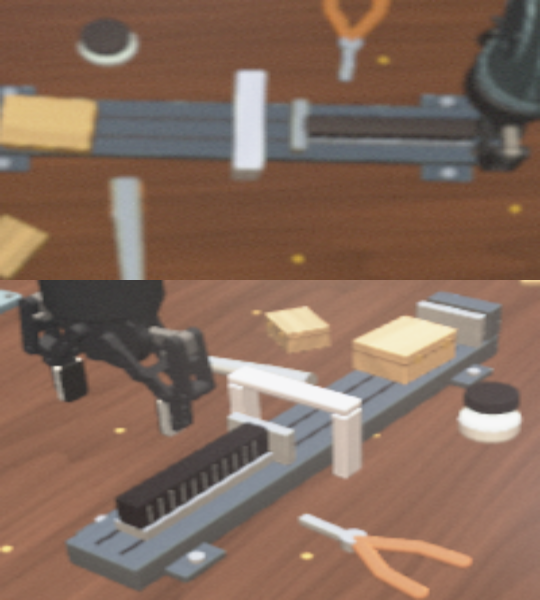

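>>> drive_tool:
  slide:
    - [0,0,2]
    - [0,0,2]
    - [0,0,2]
    - [0,0,2]
    - [0,0,1.6]
    - [0,0,0.8]
    - [0,0,0]
    - [0,0,0]
  rot:
    - [0,0,0]
    - [0,0,0]
    - [0,0,0]
    - [0,0,0]
    - [0,0,0]
    - [0,0,0]
    - [0,0,0]
    - [0,0,0]
  grip: [100,100,100,100,100,100,100,100]

```text
t: 4.28
position: [540.1, -247.0, 46.9]
eef_rot: [0.739, 0.674, 0.0, 0.0]
ft_force: [0.1, 0.5, -0.2]
finger_gap: 85.8
gripper_force: 0.0
```

>>> drive_tool:
  slide:
    - [0,0,0]
    - [0,0,0]
    - [0,0,0]
    - [0,0,0]
    - [0,0,0]
    - [0,0,0]
    - [0,0,0]
    - [0,0,0]
    - [0,0,0]
    - [0,0,0]
    - [0,0,0]
    - [0,0,0]
  rot:
    - [0,0,0]
    - [0,0,0]
    - [0,0,0]
    - [0,0,0]
    - [0,0,0]
    - [0,0,0]
    - [0,0,0]
    - [0,0,0]
    - [0,0,0]
    - [0,0,0]
    - [0,0,0]
    - [0,0,0]
  grip: [60,50,45,42,40,38,36,34,32,30,28,26]

```text
t: 5.28
position: [542.8, -247.2, 47.2]
eef_rot: [0.738, 0.674, 0.002, 0.002]
ft_force: [7.9, -1.0, -1.6]
finger_gap: 23.6
gripper_force: 46.4
```

>>> drive_tool:
  slide:
    - [0,0.3,0]
    - [0,0,0]
    - [0.3,0,0]
    - [0.5,0,0]
    - [0.6,0,0]
    - [0.6,0,0]
    - [0.6,0,0]
    - [0.6,0,0]
  rot:
    - [0,0,0]
    - [0,0,0]
    - [0,0,0]
    - [0,0,0]
    - [0,0,0]
    - [0,0,0]
    - [0,0,0]
    - [0,0,0]
  grip: [15,15,15,15,15,15,15,15]

```text
t: 5.95
position: [545.6, -218.1, 47.2]
eef_rot: [0.739, 0.674, -0.001, 0.002]
ft_force: [-0.8, -5.5, 6.2]
finger_gap: 22.8
gripper_force: 60.3
```

>>> drive_tool:
  slide:
    - [0.6,0,0]
    - [0.6,0,0]
    - [0.6,0,0]
    - [0.6,0,0]
    - [0.6,0,0]
    - [0.6,0,0]
    - [0.6,0,0]
    - [0.6,0,0]
    - [0.6,0,0]
    - [0.6,0,0]
    - [0.6,0,0]
    - [0,0,0]
  rot:
    - [0,0,0]
    - [0,0,0]
    - [0,0,0]
    - [0,0,0]
    - [0,0,0]
    - [0,0,0]
    - [0,0,0]
    - [0,0,0]
    - [0,0,0]
    - [0,0,0]
    - [0,0,0]
    - [0,0,0]
  grip: [15,15,15,15,15,15,15,15,15,15,15,15]

```text
t: 6.95
position: [552.0, -150.3, 47.2]
eef_rot: [0.739, 0.674, -0.0, 0.001]
ft_force: [-0.7, -1.2, 6.8]
finger_gap: 22.9
gripper_force: 60.4
```

```bash
python3 - <<'E'
from h import *
b=snapshot("scene")[200:360,200:400];cv2.imwrite("pics/c3.png",cv2.resize(b,(700,560))[...,::-1])
print(sense()["position"],sense()["ft_force"])
E
```

```text
[ 551.98938948 -150.29408855   47.2179277 ] [-1.62263015 -0.64258845  7.81034862]
```

View pics/c3.png

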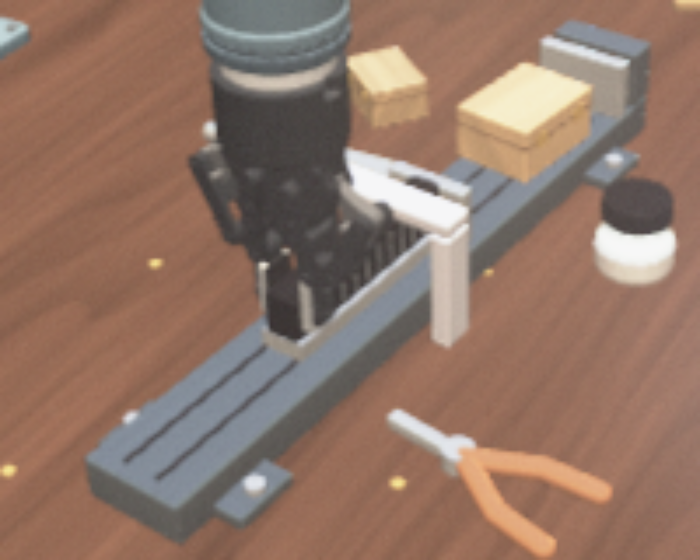

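>>> drive_tool:
  slide:
    - [0.4,0,0]
    - [0.4,0,0]
    - [0.4,0,0]
    - [0.4,0,0]
    - [0.4,0,0]
    - [0.4,0,0]
    - [0.4,0,0]
    - [0.4,0,0]
    - [0.4,0,0]
    - [0.4,0,0]
  rot:
    - [0,0,0]
    - [0,0,0]
    - [0,0,0]
    - [0,0,0]
    - [0,0,0]
    - [0,0,0]
    - [0,0,0]
    - [0,0,0]
    - [0,0,0]
    - [0,0,0]
  grip: [15,15,15,15,15,15,15,15,15,15]

```text
t: 7.83
position: [555.6, -112.3, 47.2]
eef_rot: [0.739, 0.674, -0.001, 0.001]
ft_force: [-0.7, -4.9, 6.7]
finger_gap: 23.2
gripper_force: 60.4
```

>>> drive_tool:
  slide:
    - [0,0,0]
    - [0,0,0]
    - [0,0,0]
    - [0,0,0]
    - [0,0,0]
    - [0,0,-2]
    - [0,0,-3]
    - [0,0,-3]
    - [0,0,-2]
    - [0,0,0]
  rot:
    - [0,0,0]
    - [0,0,0]
    - [0,0,0]
    - [0,0,0]
    - [0,0,0]
    - [0,0,0]
    - [0,0,0]
    - [0,0,0]
    - [0,0,0]
    - [0,0,0]
  grip: [70,70,70,70,70,70,70,70,70,70]

```text
t: 8.67
position: [558.0, -110.1, 150.6]
eef_rot: [0.739, 0.674, 0.002, 0.003]
ft_force: [0.3, 0.4, -0.1]
finger_gap: 59.9
gripper_force: 0.0
```

>>> drive_tool:
  slide:
    - [2,0,0]
    - [2,0,0]
    - [2,0,0]
    - [2,0,0]
    - [0.7,0,0]
    - [0,0,0]
    - [0,0,0]
  rot:
    - [0,0,0]
    - [0,0,0]
    - [0,0,0]
    - [0,0,0]
    - [0,0,0]
    - [0,0,0]
    - [0,0,0]
  grip: [70,70,70,70,70,70,70]

```text
t: 9.25
position: [562.6, -24.0, 145.7]
eef_rot: [0.738, 0.674, -0.001, -0.0]
ft_force: [0.2, -0.6, -0.6]
finger_gap: 59.8
gripper_force: 0.0
```

```bash
python3 - <<'E'
from h import *
b=snapshot("scene")[170:330,220:420];cv2.imwrite("pics/c4.png",cv2.resize(b,(700,560))[...,::-1])
print(sense()["position"],sense()["ft_force"])
print([proj("scene",(559,y,z)).round() for y,z in((-54,94),(-25,72),(20,72),(32,72))])
print([(np.round(d["uv"]),d["score"],np.round(ray("scene",d["uv"],72))) for d in tip_of("scene","slide_front")[:2]])
E
```

```text
[562.66003285 -24.82726948 145.84377084] [ 0.81618594 -0.18764854 -0.78895484]
[array([310., 250.]), array([317., 252.]), array([327., 242.]), array([330., 240.])]
[(array([332., 241.]), 0.93, array([566.,  33.,  72.]))]
```

View pics/c4.png

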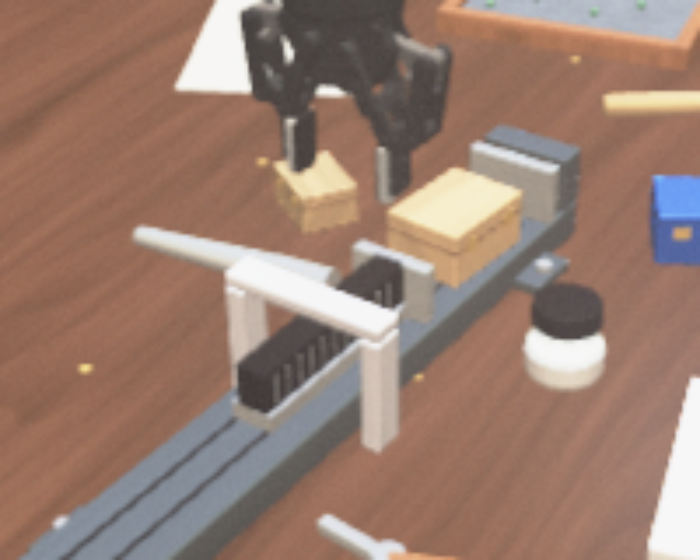

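>>> drive_tool:
  slide:
    - [0.5,0.1,1.8]
    - [0,0,2]
    - [0,0,2]
    - [0,0,2]
    - [0,0,1.4]
    - [0,0,0.7]
    - [0,0,0]
  rot:
    - [0,0,0]
    - [0,0,0]
    - [0,0,0]
    - [0,0,0]
    - [0,0,0]
    - [0,0,0]
    - [0,0,0]
  grip: [70,70,70,70,70,70,70]

```text
t: 9.93
position: [563.2, -19.7, 45.7]
eef_rot: [0.739, 0.674, -0.001, -0.001]
ft_force: [-0.6, -0.3, -0.2]
finger_gap: 59.8
gripper_force: 0.0
```

>>> drive_tool:
  slide:
    - [0,0,0]
    - [0,0,0]
    - [0,0,0]
    - [0,0,0]
    - [0,0,0]
    - [0,0,0]
    - [0,0,0]
    - [0,0,0]
    - [0,0,0]
    - [0,0,0]
  rot:
    - [0,0,0]
    - [0,0,0]
    - [0,0,0]
    - [0,0,0]
    - [0,0,0]
    - [0,0,0]
    - [0,0,0]
    - [0,0,0]
    - [0,0,0]
    - [0,0,0]
  grip: [50,42,38,35,32,30,28,25,20,15]

```text
t: 10.77
position: [564.4, -18.3, 47.7]
eef_rot: [0.739, 0.674, -0.0, 0.0]
ft_force: [-2.0, 0.9, 4.7]
finger_gap: 23.0
gripper_force: 58.9
```

>>> drive_tool:
  slide:
    - [0.3,0,0]
    - [0.4,0,0]
    - [0.4,0,0]
    - [0.4,0,0]
    - [0.4,0,0]
    - [0.4,0,0]
    - [0.4,0,0]
    - [0.3,0,0]
    - [0.3,0,0]
    - [0.2,0,0]
    - [0.2,0,0]
  rot:
    - [0,0,0]
    - [0,0,0]
    - [0,0,0]
    - [0,0,0]
    - [0,0,0]
    - [0,0,0]
    - [0,0,0]
    - [0,0,0]
    - [0,0,0]
    - [0,0,0]
    - [0,0,0]
  grip: [15,15,15,15,15,15,15,15,15,15,15]

```text
t: 11.68
position: [567.7, 16.5, 47.7]
eef_rot: [0.739, 0.674, -0.001, 0.001]
ft_force: [-1.5, -4.6, 7.3]
finger_gap: 22.7
gripper_force: 59.1
```

>>> drive_tool:
  slide:
    - [0.2,0,0]
    - [0.2,0,0]
    - [0.2,0,0]
    - [0.2,0,0]
    - [0.2,0,0]
    - [0.2,0,0]
    - [0.2,0,0]
  rot:
    - [0,0,0]
    - [0,0,0]
    - [0,0,0]
    - [0,0,0]
    - [0,0,0]
    - [0,0,0]
    - [0,0,0]
  grip: [15,15,15,15,15,15,15]

```text
t: 12.27
position: [569.0, 29.9, 47.7]
eef_rot: [0.739, 0.674, -0.001, 0.001]
ft_force: [-2.2, -5.7, 6.8]
finger_gap: 23.2
gripper_force: 59.2
```

```bash
python3 - <<'E'
from h import *
b=snapshot("scene")[180:300,280:430];cv2.imwrite("pics/c5.png",cv2.resize(b,(750,600),interpolation=3)[...,::-1])
E
```

```text
(no output)
```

View pics/c5.png

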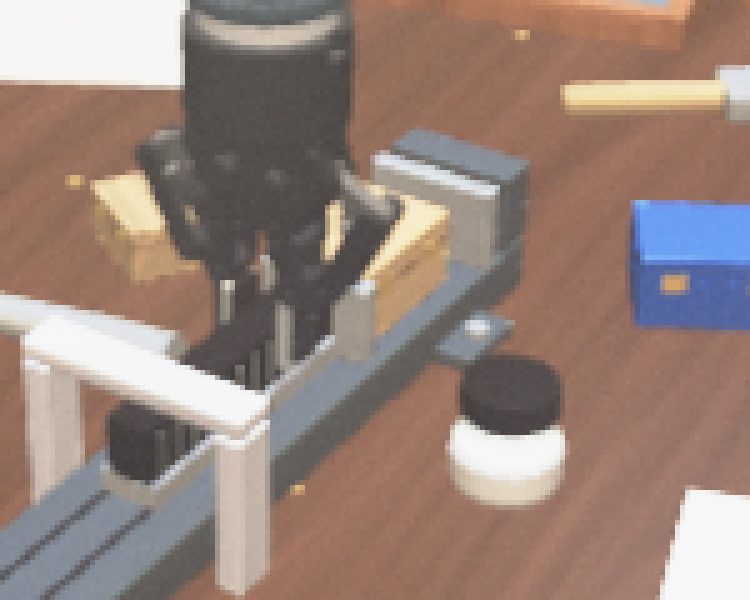

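>>> drive_tool:
  slide:
    - [0.1,0,0]
    - [0.1,0,0]
    - [0.1,0,0]
    - [0.1,0,0]
    - [0.1,0,0]
    - [0.1,0,0]
    - [0.1,0,0]
    - [0.1,0,0]
  rot:
    - [0,0,0]
    - [0,0,0]
    - [0,0,0]
    - [0,0,0]
    - [0,0,0]
    - [0,0,0]
    - [0,0,0]
    - [0,0,0]
  grip: [15,15,15,15,15,15,15,15]

```text
t: 12.98
position: [569.7, 37.8, 47.7]
eef_rot: [0.739, 0.674, -0.001, 0.001]
ft_force: [-2.8, -6.1, 7.3]
finger_gap: 23.1
gripper_force: 59.2
```

>>> drive_tool:
  slide:
    - [0.1,0,0]
    - [0.1,0,0]
    - [0.1,0,0]
  rot:
    - [0,0,0]
    - [0,0,0]
    - [0,0,0]
  grip: [15,15,15]

```text
t: 13.23
position: [570.0, 40.8, 47.7]
eef_rot: [0.739, 0.674, -0.001, 0.001]
ft_force: [-2.7, -5.1, 7.8]
finger_gap: 23.0
gripper_force: 59.2
```

>>> drive_tool:
  slide:
    - [0.1,0,0]
    - [0.1,0,0]
    - [0.1,0,0]
  rot:
    - [0,0,0]
    - [0,0,0]
    - [0,0,0]
  grip: [15,15,15]

```text
t: 13.48
position: [570.2, 43.7, 47.7]
eef_rot: [0.739, 0.674, -0.001, 0.001]
ft_force: [-2.0, -5.9, 7.0]
finger_gap: 22.4
gripper_force: 59.2
```

>>> drive_tool:
  slide:
    - [0.1,0,0]
    - [0.1,0,0]
  rot:
    - [0,0,0]
    - [0,0,0]
  grip: [15,15]

```text
t: 13.65
position: [570.5, 45.7, 47.7]
eef_rot: [0.739, 0.674, -0.001, 0.001]
ft_force: [-3.0, -6.0, 8.0]
finger_gap: 23.4
gripper_force: 59.2
```

>>> drive_tool:
  slide:
    - [0.1,0,0]
    - [0.1,0,0]
  rot:
    - [0,0,0]
    - [0,0,0]
  grip: [15,15]

```text
t: 13.82
position: [570.6, 47.4, 47.7]
eef_rot: [0.739, 0.674, -0.002, 0.001]
ft_force: [-3.0, -7.8, 8.5]
finger_gap: 23.0
gripper_force: 59.3
```

>>> drive_tool:
  slide:
    - [0.1,0,0]
    - [0,0,0]
  rot:
    - [0,0,0]
    - [0,0,0]
  grip: [15,15]

```text
t: 13.98
position: [570.6, 47.7, 47.7]
eef_rot: [0.739, 0.673, -0.002, 0.001]
ft_force: [-2.9, -8.7, 8.4]
finger_gap: 22.8
gripper_force: 59.4
```

>>> drive_tool:
  slide:
    - [0.1,0,0]
    - [0,0,0]
  rot:
    - [0,0,0]
    - [0,0,0]
  grip: [15,15]

```text
t: 14.15
position: [570.7, 48.1, 47.7]
eef_rot: [0.739, 0.673, -0.002, 0.002]
ft_force: [-2.1, -9.6, 10.0]
finger_gap: 23.2
gripper_force: 59.5
```

>>> drive_tool:
  slide:
    - [0.1,0,0]
    - [0,0,0]
  rot:
    - [0,0,0]
    - [0,0,0]
  grip: [15,15]

```text
t: 14.32
position: [570.7, 48.5, 47.7]
eef_rot: [0.739, 0.673, -0.003, 0.002]
ft_force: [-2.7, -11.1, 9.4]
finger_gap: 23.2
gripper_force: 59.6
```

>>> drive_tool:
  slide:
    - [0.1,0,0]
    - [0.1,0,0]
    - [0,0,0]
    - [0,0,0]
  rot:
    - [0,0,0]
    - [0,0,0]
    - [0,0,0]
    - [0,0,0]
  grip: [15,15,15,15]

```text
t: 14.65
position: [570.8, 49.2, 47.7]
eef_rot: [0.74, 0.673, -0.003, 0.002]
ft_force: [-3.5, -13.4, 11.3]
finger_gap: 23.1
gripper_force: 59.7
```

>>> drive_tool:
  slide:
    - [-0.1,0,0]
    - [-0.1,0,0]
    - [-0.1,0,0]
    - [-0.1,0,0]
    - [-0.1,0,0]
    - [0,0,0]
    - [0,0,0]
  rot:
    - [0,0,0]
    - [0,0,0]
    - [0,0,0]
    - [0,0,0]
    - [0,0,0]
    - [0,0,0]
    - [0,0,0]
  grip: [15,15,15,15,15,15,15]

```text
t: 15.23
position: [570.8, 49.1, 47.7]
eef_rot: [0.739, 0.674, -0.001, 0.001]
ft_force: [-2.2, -3.1, 6.8]
finger_gap: 22.9
gripper_force: 59.0
```

As predicted: the slide holds. Release and lift.

>>> drive_tool:
  slide:
    - [0,0,0]
    - [0,0,0]
    - [0,0,0]
    - [0,0,0]
    - [0,0,0]
    - [0,0,0]
    - [0,0,-1]
    - [0,0,-2]
    - [0,0,-3]
    - [0,0,-3]
    - [0,0,-3]
    - [0,0,-1]
  rot:
    - [0,0,0]
    - [0,0,0]
    - [0,0,0]
    - [0,0,0]
    - [0,0,0]
    - [0,0,0]
    - [0,0,0]
    - [0,0,0]
    - [0,0,0]
    - [0,0,0]
    - [0,0,0]
    - [0,0,0]
  grip: [30,40,50,60,70,70,70,70,70,70,70,70]

```text
t: 16.23
position: [573.1, 51.1, 182.5]
eef_rot: [0.738, 0.674, 0.003, 0.002]
ft_force: [1.0, 0.0, 0.0]
finger_gap: 60.2
gripper_force: 0.0
```

>>> drive_tool:
  slide:
    - [-3,0,-1]
    - [-3,0,-1]
    - [-3,0,-1]
    - [-3,0,0]
    - [-3,0,0]
    - [-3,0,0]
    - [-3,0,0]
    - [-2,0,0]
    - [0,0,0]
    - [0,0,0]
  rot:
    - [0,0,0]
    - [0,0,0]
    - [0,0,0]
    - [0,0,0]
    - [0,0,0]
    - [0,0,0]
    - [0,0,0]
    - [0,0,0]
    - [0,0,0]
    - [0,0,0]
  grip: [70,70,70,70,70,70,70,70,70,70]

```text
t: 17.07
position: [549.3, -179.9, 207.3]
eef_rot: [0.739, 0.673, -0.0, -0.0]
ft_force: [0.3, 0.5, 0.1]
finger_gap: 59.8
gripper_force: 0.0
```

```bash
python3 - <<'E'
from h import *
b=snapshot("scene")[180:300,280:430];a=snapshot("top")[190:280,210:350]
cv2.imwrite("pics/c6.png",np.hstack([cv2.resize(b,(400,400),interpolation=3),cv2.resize(a,(400,400),interpolation=3)])[...,::-1])
E
```

```text
(no output)
```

View pics/c6.png

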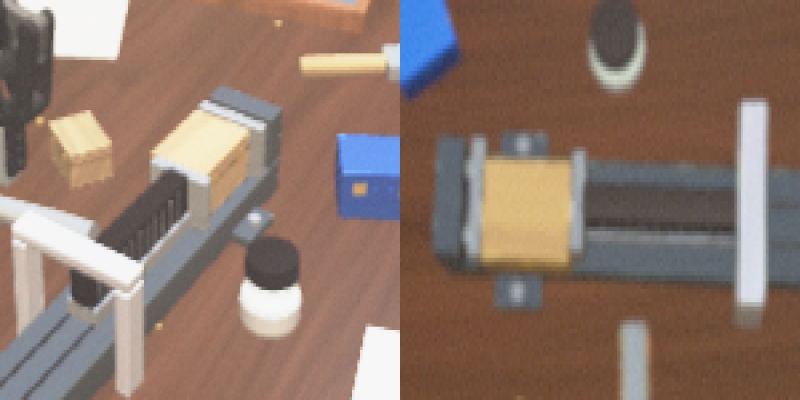

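The box sits square between the slide's plate (upscaled right panel, about col 578) and the jaw (about col 480), with no visible gap. The jar and mandrel in view haven't moved. Handing in.

```bash
python3 -c "from plant import *;print(close_job())"
```

```text
the job is handed in; nothing more can be done
None
```

The ring box is clamped square between the slide and the sprung jaw, and the job is handed in; no verdict came back. By feel the push on the box peaked near 8 N, and I estimate about 5 N remains after letting go.

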